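# Refit the set-screw collar on a lab mixer's drive shaft

## Task

Get the bench mixer ready for its collar screw to be tightened: first turn the speed knob fully anticlockwise to its off stop, then pinch the bare upright shaft so that one finger feels its set-screw flat, and turn the shaft until the flat faces squarely towards the knob. Then slip the collar with the set-screw over the shaft, screw on the flat and so pointing towards the knob, and finish while still holding it in the fingers at about 10 mm clear above the bearing ring, not resting on it. Leave the plain spacer, the jar and the tip rack where they are.

Things in the scene. Friction and masses are not known exactly. Their poses are not given: they have to be found in the camera images.
- mixer: bench mixer, fixed: off-white low box 260 x 160 mm, its flat top 55 mm above the bench. Origin: centre of the underside, on the bench; z up, -x is the knob end. On top: the speed knob at x = -75 mm, y = 0, and the drive shaft at x = +45 mm, y = 0, which rises from a fixed dark steel bearing ring (38 mm diameter, 8 mm high, so its upper face is 63 mm above the bench)
- speed (a joint): angle of the mixer's speed knob, rad: 0 = off, against the end stop; grows clockwise seen from above, up to 4.7. Stays where it is left; turns with about 0.03 N m
- speed_grip (a point): point to grip on the speed knob: on its upright axis, 37 mm above the mixer's top. The knob is black, with a grip bar 42 x 14 mm, 32 mm high (the point lies 7 mm below the bar's top, the bar's foot 25 mm below the point) on a disc of 44 mm diameter. At joint value 0 the bar lies along the mixer's x axis, and turns with the knob
- shaft (a joint): angle of the drive shaft about its upright axis, rad, growing anticlockwise seen from above, without end stops (any value; whole turns do not matter): at 0 the flat faces the mixer's -x, towards the knob. It starts between 0.6 and 2.2, stays where it is left and turns with about 0.04 N m
- flat: the set-screw flat of the drive shaft. The shaft is bare steel, 22 mm in diameter, standing 48 mm above the bearing ring (top 111 mm above the bench, with a 2 mm chamfer), and has one flat, 17 mm wide, over its whole length: pinched across the flat it measures 18 mm, pinched along the flat 22 mm. Origin: middle of the flat's face, 7 mm from the shaft's axis and 22 mm above the bearing ring; its own -x axis points straight out of the flat, z is up
- collar: loose aluminium collar with a set-screw, lying on the bench, axis upright: ring of 44 mm outer diameter, 24 mm high, bore 24.4 mm, about 90 g. Origin: centre of its underside, z up. The screw enters along its own -x side, half-way up: its dark head, 9 mm in diameter, stands 10 mm out of the ring; inside the bore its tip, 7 mm wide, reaches to 8.2 mm from the axis, so that the collar passes over the shaft only with the screw on the shaft's flat (1.2 mm play)
- screw (a point): outer end of the collar's set-screw head, 32.5 mm from the collar's axis on its -x side, 12 mm above its underside
- spacer: bystander: plain aluminium spacer ring of the collar's size (44 mm diameter, 24 mm high) but with no screw; origin: centre of the underside
- jar: bystander: small clear specimen jar with a yellow cap, 40 mm diameter, 60 mm high; origin: centre of the underside
- rack: bystander: pipette tip rack, orange box 124 x 89 mm, 46 mm high; origin: centre of the underside
Mind the look-alikes: they are no part of the job. Leave any orange or yellow look-alike of the collar alone.

How it is judged:
By the outcome, as a careful person would: the job done as asked, in the order asked, and still so for the second after the job is handed in, while the arm keeps its last pose, push and grip.
It also fails if it takes over 67 s, if anything falls off the work surface, if the arm or the gripper's body presses on something with over 40 N, if the wrist force passes 120 N, or if a joint passes its speed limit or range.

## Robot

A 7-joint arm with a two-finger parallel gripper is mounted at the origin on the work surface. World frame = base frame: x ahead of the robot, y to its left, z up, the work surface at z = 0. Lengths are in m, angles in rad, forces in N, time in s.
With the tool pointing down it reaches from about 0.425 to 0.825 m from the base axis. Payload 3.6 kg.
Tool frame: the origin (TCP) lies on the centre line of the jaws, within the pads' length; the fingertips stand 14 mm ahead of it and the grasp point (between the pads) lies 5 mm behind it; x points along the fingers, z is the direction in which the jaws open and shut, and the axes are right-handed (so a half turn about x gives the same grasp; the last joint's range is limited). The gripper opens to 85 mm and grips with 20 to 120 N. Pads are 22 mm wide; open, the fingers measure 114 mm over their backs; the gripper's body (76 mm by 85 mm) begins 54 mm behind the grasp point. The pads swing forward as they close: fully open they stand 13 mm farther back than shut.
Start: joints at [-1.25, 0.615, -0.013, 1.423, 0.008, 1.103, -0.04], TCP at [0.222, 0.611, 0.245] pointing down, gripper open.
Joint ranges: [-3.12, 3.12], [-0.3, 2.06], [-1.34, 1.32], [0.26, 2.42], [-1.36, 4.5], [0.01, 1.98], [-2.84, 2.84]. Speed limits (rad/s): [2.79, 2.79, 3.14, 3.14, 3.14, 3.14, 3.14].

## Interface

Orientations are given as a 3x3 rotation matrix whose columns are the frame's x, y, z axes.
In Python, from station import bot gives the robot as it stands.
- The arm moves only by the tool drive_tool, never from a script. Its argument "deltas" is text: rows parted by semicolons, each of 7 numbers parted by spaces: the shift along the tool's x, y, z in mm, then the turn, a rotation vector about the tool's x, y, z in degrees, then the finger opening in mm, from 0 to 85.4. A call has 1 to 8 rows; each row shifts and turns the commanded pose from where the row before left it, along the tool's axes as they then stand; what a row does not reach is not made up. A row lasts 1/8 s, in which the tool goes at most 62.5 mm and 10.7 degrees, less where a joint would pass 70% of its speed; a pose out of reach is approached as far as the arm can. A call with a gripper value outside its range is refused whole. The fingers move at their own pace and stop on an object; the grip force is fixed at half the most. Time passes only in rows, so rows that do not move let the fingers close. It gives the time, the measured TCP pose, the force and the opening at its end, in the units of the state.
- bot.observe(): the state, without advancing time (a new reading comes with each control period).
- bot.read_camera(name): name is "side" or "top"; returns the picture (480x640x3 uint8, red, green, blue); there is no depth.
- bot.camera_params(name): a dict with "fx", "fy", "cx", "cy" (pixels), "xyz" and "orientation" of the camera in the world. Camera axes: x right, y down, z forward; pixel columns grow to the right and rows downward; lengths in m; the calibration is good to about 2 mm. A picture is of the moment at which its call begins. camera_params takes no time and is no camera call.
- bot.job_done(): hands the job in, once; it reports no verdict.
The state is a dict: "clock": time; "joint_positions": joint angles; "joint_velocities": joint speeds; "joint_efforts": joint torques, N m; "ee_pos": TCP position; "tcp_rot": TCP orientation; "wrist_force": force on the tool from outside, world axes, zero at the start; "ft_torque": the same for the moment, N m; "width": opening from 0.0 (shut) to 1.0 (fully open).
Only numpy, scipy, OpenCV 4.12 (cv2) and the standard library are available. Lean on these libraries where they do the work, as an engineer would, in place of code of your own. Each camera call takes 0.05 s, during which the arm holds its last target.

## Working session

There is one attempt and no reset: what is moved stays moved. The work goes in short steps, Python scripts to look and compute and a tool call to move; the robot and the scene stay as the last step left them, time stands still between calls to the robot, and variables do not carry over. Pictures are saved under pics/ and viewed, and the job is handed in when it is done.

Besides the shell and the picture viewer there is one more tool, called after "Request:" as name(argument=value, ...) on one line, values as JSON. drive_tool: Moves the arm, as the interface text tells. Its arguments: {"type":"object","properties":{"deltas":{"type":"string"}},"required":["deltas"]}

```bash
ls; mkdir -p pics
python3 - <<'E'
from station import bot
import cv2
for n in("side","top"):
    p=bot.camera_params(n);print(n,{k:(v if not hasattr(v,'tolist') else v.tolist()) for k,v in p.items()})
    cv2.imwrite(f"pics/{n}0.png",bot.read_camera(n)[:,:,::-1])
print(bot.observe())
E
```

```text
pics
side {'fx': 454.6202828770572, 'fy': 454.6202828770572, 'cx': 323.8800802184386, 'cy': 239.64977981684586, 'xyz': [0.30188897817512644, 0.3861263975507229, 0.6374457813342945], 'orientation': [[-0.8915584362476384, -0.32510152087840405, 0.3153292816695172], [-0.4526278580426264, 0.6639623691194021, -0.5952159226004414], [-0.015861175221565944, -0.6733965945235387, -0.7391112565809638]]}
top {'fx': 471.19661803917865, 'fy': 471.19661803917865, 'cx': 316.35069979779075, 'cy': 235.59748176603148, 'xyz': [0.3888181089550324, -0.07756733661722194, 0.9325555610859145], 'orientation': [[0.0019041556355548768, -0.9819976428004461, 0.18888357187877086], [-0.9999495442795205, -0.0037327955446352524, -0.009326045925307003], [0.009863218870864074, -0.18885628337915886, -0.9819552032255423]]}
{'clock': 0.1, 'joint_positions': array([-1.24950407,  0.61581911, -0.01266595,  1.4248042 ,  0.00809903,
        1.10337329, -0.04038524]), 'joint_velocities': array([ 0.00066228, -0.00262502, -0.00035532, -0.00342512, -0.00112749,
       -0.00069999,  0.00144567]), 'joint_efforts': array([ 1.24000238e-03, -4.70384145e+01,  2.60378849e-01, -1.71571469e+01,
        1.01128561e-02,  5.81041735e-03, -9.52124651e-06]), 'ee_pos': array([0.22126849, 0.61046006, 0.24423428]), 'tcp_rot': array([[-8.01576341e-04, -9.40168572e-01,  3.40708693e-01],
       [-2.21377797e-03,  3.40709636e-01,  9.40165966e-01],
       [-9.99997228e-01, -6.38604021e-07, -2.35442926e-03]]), 'wrist_force': array([-1.24110321, -0.62449318, -0.26989813]), 'ft_torque': array([0.01269066, 0.00907855, 0.02439101]), 'width': 0.9985625018086338}
```

View pics/side0.png

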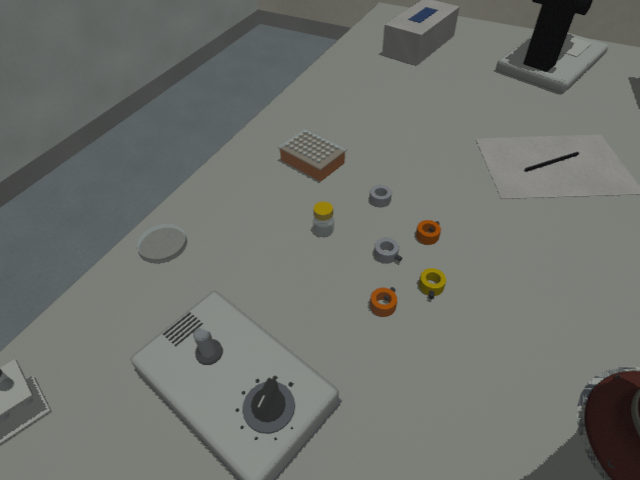

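View pics/top0.png

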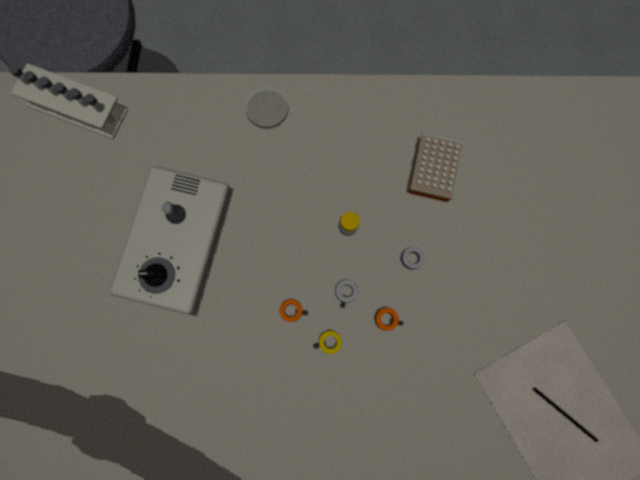

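Collar candidates in the top view are:
- grey with a dark screw at (346,290), matching (387,250) in the side view
- plain grey at (413,258), which is the spacer
- orange at (291,310) and (387,319)
- yellow at (330,342)

I choose the grey one with the screw, and check it in a close crop.

```bash
cat > h.py <<'E'
import numpy as np,cv2
from station import bot
def P(n):
    p=bot.camera_params(n);return p,np.array(p["xyz"]),np.array(p["orientation"])
def ray(n,u,v,z):
    p,c,R=P(n);d=R@np.array([(u-p["cx"])/p["fx"],(v-p["cy"])/p["fy"],1]);return c+d*(z-c[2])/d[2]
def proj(n,X):
    p,c,R=P(n);q=R.T@(np.array(X)-c);return np.array([p["fx"]*q[0]/q[2]+p["cx"],p["fy"]*q[1]/q[2]+p["cy"]])
def tri(u1,u2):
    A=[];b=[];
    for n,u in(("side",u1),("top",u2)):
        p,c,R=P(n);d=R@np.array([(u[0]-p["cx"])/p["fx"],(u[1]-p["cy"])/p["fy"],1]);d/=np.linalg.norm(d)
        M=np.eye(3)-np.outer(d,d);A.append(M);b.append(M@c)
    return np.linalg.lstsq(np.vstack(A),np.hstack(b),rcond=None)[0]
def crop(src,out,x,y,w,h,s):
    im=cv2.imread(src) if isinstance(src,str) else src
    c=cv2.resize(im[y:y+h,x:x+w],None,fx=s,fy=s,interpolation=cv2.INTER_CUBIC)
    for i in range(0,w,10): cv2.line(c,(i*s,0),(i*s,6 if (x+i)%50 else 14),(0,0,255),1)
    for i in range(0,h,10): cv2.line(c,(0,i*s),(6 if (y+i)%50 else 14,i*s),(0,0,255),1)
    cv2.imwrite(out,c)
E
python3 - <<'E'
from h import *
crop("pics/side0.png","pics/a.png",120,280,230,200,3)
crop("pics/top0.png","pics/b.png",100,155,140,165,3)
a=cv2.imread("pics/side0.png");
crop("pics/top0.png","pics/c.png",310,260,80,60,8)
crop("pics/side0.png","pics/d.png",350,220,80,60,8)
E
```

```text
(no output)
```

View pics/a.png

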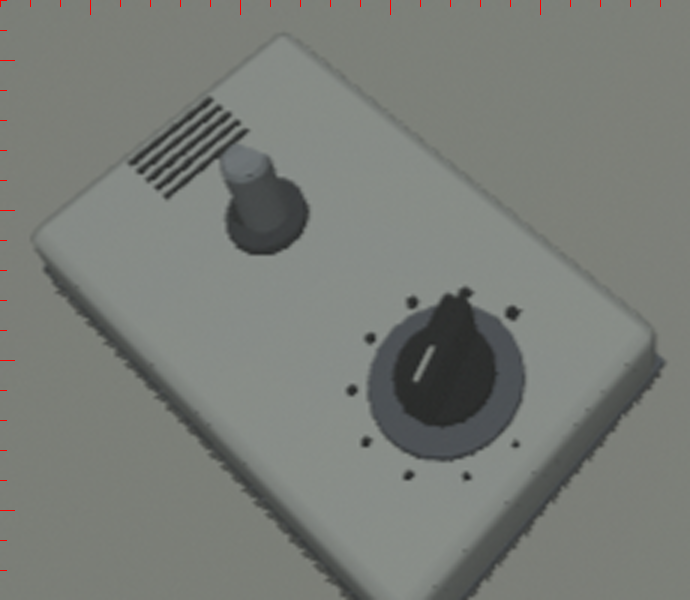

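View pics/b.png

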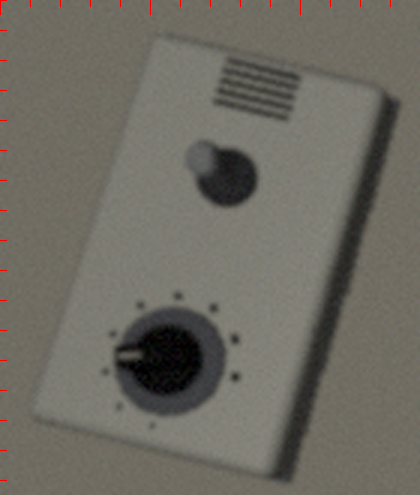

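View pics/c.png

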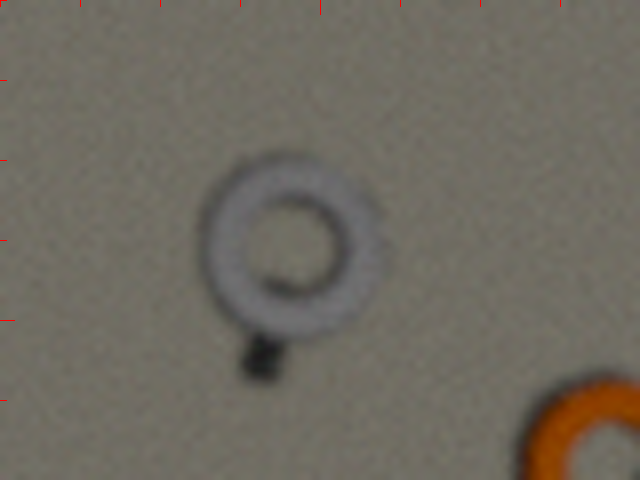

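View pics/d.png

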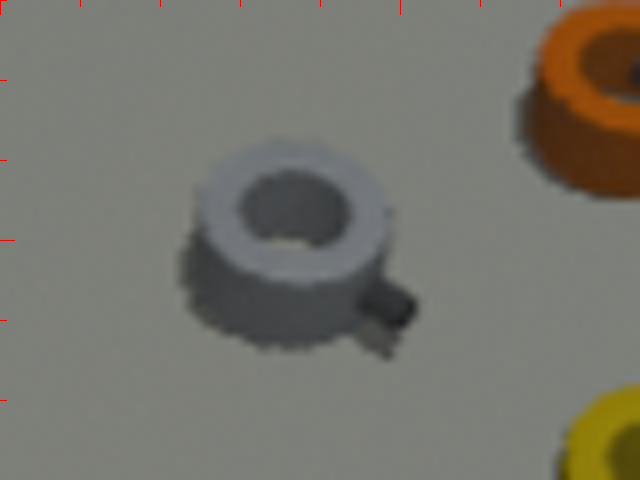

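Run:
```python
from h import *
np.set_printoptions(precision=4,suppress=True)
print("corners",[ray("top",*c,.055)[:2] for c in[(152.3,167),(229.3,184.3),(111.7,293.7),(191.7,314.3)]])
print("shaft top",ray("top",167.3,207.7,.111),ray("side",202.3,333.3,.111),tri((202.3,333.3),(167.3,207.7)))
print("ring",ray("top",175.7,214.3,.063),ray("side",209,351.7,.063))
print("collar",ray("top",346.5,290.6,.024),ray("side",386.9,246.3,.024))
print("screw",ray("top",310+262/8,260+366/8,.012),ray("side",350+400/8,220+305/8,.012))
print("knobdisc",ray("top",156.7,275,.057),ray("side",120+447/3,280+382/3,.057))
crop("pics/side0.png","pics/e.png",230,360,80,80,8)
crop("pics/top0.png","pics/f.png",130,250,55,50,10)
```

```text
corners [array([0.6922, 0.2333]), array([0.658 , 0.0826]), array([0.447 , 0.2915]), array([0.4099, 0.1423])]
shaft top [0.5967 0.1816 0.111 ] [0.5952 0.1828 0.111 ] [0.5969 0.1821 0.1088]
ring [0.5961 0.1801 0.063 ] [0.5955 0.1839 0.063 ]
collar [ 0.4562 -0.1443  0.024 ] [ 0.4546 -0.1433  0.024 ]
screw [ 0.4278 -0.1377  0.012 ] [ 0.4262 -0.1376  0.012 ]
knobdisc [0.4816 0.2103 0.057 ] [0.4804 0.212  0.057 ]
```

View pics/e.png

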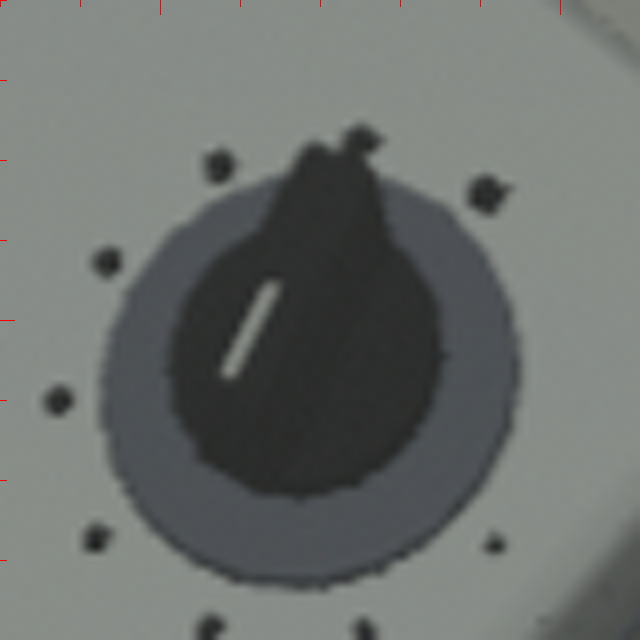

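View pics/f.png

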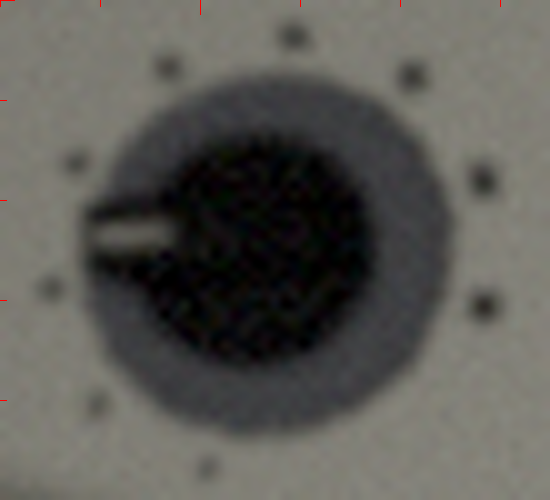

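Run:
```python
from h import *
np.set_printoptions(precision=4,suppress=True)
k=np.array([.4803,.2107])
for z in(.055,.099): print(z,(proj("side",[*k,z])-[230,360])*8,(proj("top",[*k,z])-[130,250])*10)
for a in(60,76,90,):
  # bar dir pointer: mixer -x dir rotated clockwise a
  t=np.deg2rad(180-13.8-a);d=np.array([np.cos(t),np.sin(t)])
  for s in(.021,-.021):
    print(a,s,(proj("side",[*(k+s*d),.099])-[230,360])*8,(proj("top",[*(k+s*d),.099])-[130,250])*10)
m=[ray("top",130+x/10,250+232/10,.099) for x in(95,175)];print("mark top",m)
s=[ray("side",230+x/8,360+y/8,.099) for x,y in((275,285),(228,375))];print("mark side",s)
print(ray("top",400,280,0))
```

```text
0.055 [317.7879 376.765 ] [267.954  258.2899]
0.099 [288.0232 261.8492] [187.6609 232.1558]
60 0.021 [250.1872 395.0864] [ 70.7595 264.9059]
60 -0.021 [324.0284 135.059 ] [304.1994 199.5073]
76 0.021 [214.5412 382.9447] [ 68.4409 232.2143]
76 -0.021 [358.2831 146.0637] [306.8208 232.0973]
90 0.021 [188.2145 364.4892] [ 73.9989 203.5882]
90 -0.021 [384.1289 163.0173] [301.5293 260.7752]
mark top [array([0.4803, 0.227 , 0.099 ]), array([0.4803, 0.2129, 0.099 ])]
mark side [array([0.4801, 0.2147, 0.099 ]), array([0.4791, 0.2298, 0.099 ])]
[ 0.4792 -0.2525  0.    ]
```

Run:
```python
from h import *
a=cv2.imread("pics/side0.png")
crop(cv2.convertScaleAbs(a,alpha=1.6,beta=0),"pics/g.png",185,315,50,55,11)
a=cv2.imread("pics/top0.png")
crop(cv2.convertScaleAbs(a,alpha=1.8,beta=0),"pics/g2.png",150,190,45,40,13)
```

```text
(no output)
```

View pics/g.png

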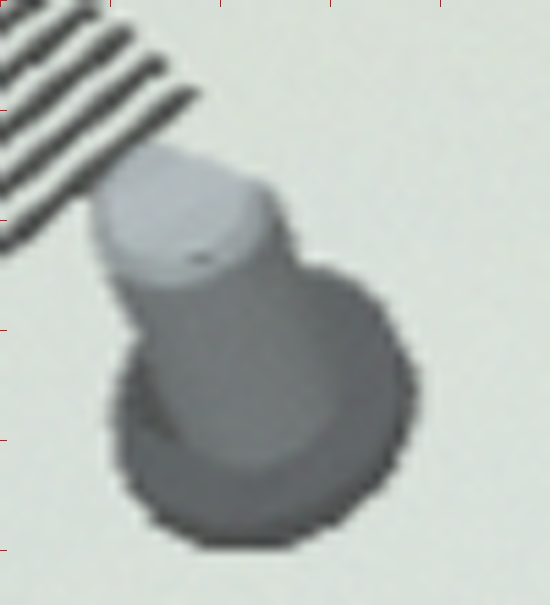

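View pics/g2.png

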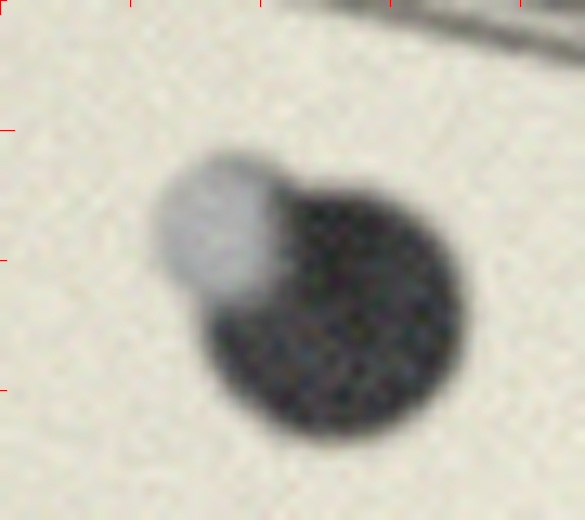

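```bash
python3 - <<'E'
from h import *
np.set_printoptions(precision=4,suppress=True)
a=[ray("side",185+x/11,315+y/11,.111)[:2] for x,y in((150,145),(265,185))];d=a[1]-a[0];print(a,np.linalg.norm(d),np.rad2deg(np.arctan2(d[1],d[0])))
b=[ray("top",150+x/13,190+y/13,.111)[:2] for x,y in((283,185),(258,298))];d=b[1]-b[0];print(b,np.linalg.norm(d),np.rad2deg(np.arctan2(d[1],d[0])))
# overlay for flat headings
for n,(x0,y0,w,h,s) in dict(side=(185,315,50,55,11),top=(150,190,45,40,13)).items():
  im=cv2.resize(cv2.imread(f"pics/{n}0.png")[y0:y0+h,x0:x0+w],None,fx=s,fy=s,interpolation=cv2.INTER_CUBIC)
  im=cv2.convertScaleAbs(im,alpha=1.6)
  c=np.array([.5965,.182])
  for hd,col in((255,(0,0,255)),(275,(0,200,0))):
    pts=[]
    for t in range(0,360,3):
      r=.011;dt=(t-hd+180)%360-180
      if abs(dt)<50.5:r=.007/np.cos(np.deg2rad(dt))
      T=np.deg2rad(t);pts.append((proj(n,[c[0]+r*np.cos(T),c[1]+r*np.sin(T),.110])-[x0-.5+.5,y0])*s)
    cv2.polylines(im,[np.int32(pts)],True,col,1)
  pts=[(proj(n,[c[0]+.019*np.cos(t),c[1]+.019*np.sin(t),.063])-[x0,y0])*s for t in np.arange(0,6.3,.1)]
  cv2.polylines(im,[np.int32(pts)],True,(255,0,0),1)
  cv2.imwrite(f"pics/ov_{n}.png",im)
E
python3 -c "
import cv2,numpy as np
a=cv2.imread('pics/ov_side.png');b=cv2.imread('pics/ov_top.png')
a=cv2.resize(a,None,fx=.72,fy=.72);b=cv2.resize(b,None,fx=.68,fy=.68);c=np.zeros((440,800,3),np.uint8);c[:a.shape[0],:a.shape[1]]=a;c[:b.shape[0],400:400+b.shape[1]]=b;cv2.imwrite('pics/ov.png',c)"
```

```text
[array([0.6044, 0.1787]), array([0.5885, 0.177 ])] 0.016041355199970492 -173.87995153059876
[array([0.6031, 0.174 ]), array([0.5871, 0.1765])] 0.016219147946633268 171.2434371544265
```

View pics/ov.png

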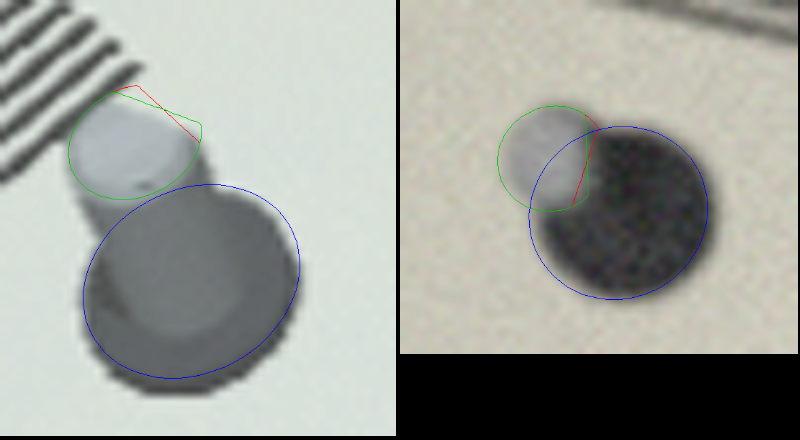

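```bash
cat >> h.py <<'E'
from scipy.spatial.transform import Rotation as Ro
def tgtR(hd):
    t=np.deg2rad(hd);z=np.array([np.cos(t),np.sin(t),0]);x=np.array([0,0,-1.]);return np.column_stack([x,np.cross(z,x),z])
def plan(pos,hd,N,w,off=(0,0,0),ori=True):
    """rows from measured pose to pos/heading in N equal steps"""
    s=bot.observe();p=np.array(s["ee_pos"])+off;R=np.array(s["tcp_rot"]);T=np.array(pos)
    rv=(Ro.from_matrix(R).inv()*Ro.from_matrix(tgtR(hd))).as_rotvec(degrees=True)
    st=np.round(rv/N,1);rows=[]
    if not ori: st=np.zeros(3)
    for i in range(N):
        d=np.round(R.T@((T-p)/(N-i))*1000,1)
        rows.append("%g %g %g %g %g %g %g"%(*d,*st,w));p=p+R@d/1000;R=R@Ro.from_rotvec(st,degrees=True).as_matrix()
    print("; ".join(rows));print("ends",p.round(4),"stepmm",np.linalg.norm((T-s["ee_pos"])/N*1000))
def st():
    s=bot.observe();R=s["tcp_rot"];print("t",s["clock"].__round__(2),"p",np.round(s["ee_pos"],4),"hd",np.rad2deg(np.arctan2(R[1,2],R[0,2])).round(2),"tilt",np.round([R[0,0],R[1,0]],4),"F",np.round(s["wrist_force"],2),"T",np.round(s["ft_torque"],3),"w",round(s["width"]*85.4,2),"q",np.round(s["joint_positions"],2))
E
python3 -c "
from h import *
st();plan([.4803,.2112,.16],1,8,50)"
```

```text
t 0.1 p [0.2213 0.6105 0.2442] hd 70.08 tilt [-0.0008 -0.0022] F [-1.24 -0.62 -0.27] T [0.013 0.009 0.024] w 85.28 q [-1.25  0.62 -0.01  1.42  0.01  1.1  -0.04]
10.6 -47.4 -35.9 8.6 -0 0 50; 10.6 -52.3 -28.4 8.6 -0 0 50; 10.6 -55.9 -20.2 8.6 -0 0 50; 10.6 -58.3 -11.6 8.6 -0 0 50; 10.6 -59.4 -2.8 8.6 -0 0 50; 10.6 -59.2 6.1 8.6 -0 0 50; 10.7 -57.6 14.9 8.6 -0 0 50; 10.6 -54.7 23.4 8.6 -0 0 50
ends [0.4803 0.2112 0.16  ] stepmm 60.415401977211374
```

Request:
drive_tool(deltas="10.6 -47.4 -35.9 8.6 0 0 50; 10.6 -52.3 -28.4 8.6 0 0 50; 10.6 -55.9 -20.2 8.6 0 0 50; 10.6 -58.3 -11.6 8.6 0 0 50; 10.6 -59.4 -2.8 8.6 0 0 50; 10.6 -59.2 6.1 8.6 0 0 50; 10.7 -57.6 14.9 8.6 0 0 50; 10.6 -54.7 23.4 8.6 0 0 50")

```text
clock: 1.1
ee_pos: [0.4812, 0.2104, 0.1599]
tcp_rot: [[-0.0, -0.018, 1.0], [0.0, 1.0, 0.018], [-1.0, 0.0, -0.0]]
wrist_force: [2.1, 0.6, -0.3]
width: 0.586
```

Request:
drive_tool(deltas="0 0 0 0 0 0 50; 0 0 0 0 0 0 50")

```text
clock: 1.35
ee_pos: [0.48, 0.2124, 0.16]
tcp_rot: [[-0.001, -0.023, 1.0], [0.0, 1.0, 0.023], [-1.0, 0.0, -0.001]]
wrist_force: [0.3, 0.1, 1.1]
width: 0.588
```

Run:
```python
from h import *
st();plan([.4803,.2112,.086],1,4,50)
for n in("side","top"): cv2.imwrite(f"pics/{n}1.png",bot.read_camera(n)[:,:,::-1])
a=cv2.imread("pics/side1.png")[240:480,100:400];b=cv2.imread("pics/top1.png")[150:390,60:360]
cv2.imwrite("pics/h1.png",cv2.resize(np.hstack([a,b]),None,fx=1.33,fy=1.33))
```

```text
t 1.35 p [0.48   0.2124 0.16  ] hd 1.32 tilt [-0.0013  0.0003] F [0.28 0.12 1.06] T [-0.014  0.006  0.02 ] w 50.24 q [-0.66  0.54  0.3   1.89 -0.23  0.74 -0.21]
18.5 -0.3 0.1 0.1 -0 -0 50; 18.5 -0.3 0.1 0.1 -0 -0 50; 18.5 -0.3 0.1 0.1 -0 -0 50; 18.5 -0.4 0 0.1 -0 -0 50
ends [0.4803 0.2112 0.086 ] stepmm 18.513168359803206
```

View pics/h1.png

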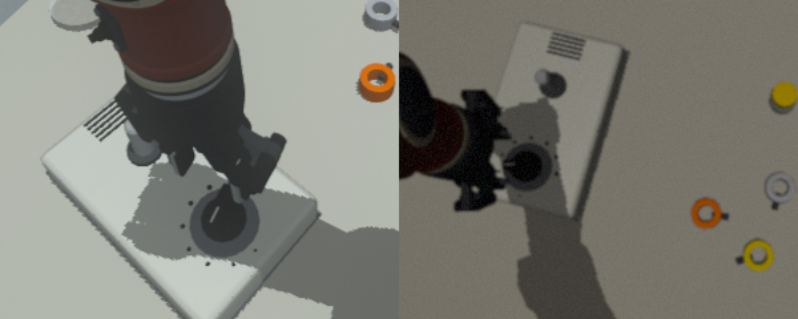

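Request:
drive_tool(deltas="18.5 -0.3 0 0 0 0 50; 18.5 -0.3 0 0 0 0 50; 18.5 -0.3 0 0 0 0 50; 18.5 -0.3 0 0 0 0 50; 0 0 0 0 0 0 50; 0 0 0 0 0 0 0; 0 0 0 0 0 0 0; 0 0 0 0 0 0 0")

```text
clock: 2.45
ee_pos: [0.4808, 0.2114, 0.0874]
tcp_rot: [[0.001, -0.023, 1.0], [0.001, 1.0, 0.023], [-1.0, 0.001, 0.001]]
wrist_force: [-0.6, -0.3, 5.3]
width: 0.155
```

```bash
python3 -c "
from h import *
st()"
```

```text
t 2.45 p [0.4808 0.2114 0.0874] hd 1.31 tilt [0.001  0.0012] F [-0.62 -0.3   5.3 ] T [0.114 0.221 0.017] w 13.2 q [-0.62  0.65  0.24  1.95 -0.28  0.56 -0.16]
```

Request:
drive_tool(deltas="-1 0 0 -10 0 0 0; 0 0 0 -10 0 0 0; 0 0 0 -10 0 0 0; 0 0 0 -10 0 0 0; 0 0 0 -10 0 0 0; 0 0 0 -10 0 0 0; 0 0 0 -8 0 0 0; 0 0 0 0 0 0 0")

```text
clock: 3.45
ee_pos: [0.4812, 0.2117, 0.0875]
tcp_rot: [[0.001, -0.935, 0.355], [0.002, 0.355, 0.935], [-1.0, -0.001, 0.003]]
wrist_force: [0.9, 3.2, -2.3]
width: 0.15
```

```bash
python3 -c "
from h import *
st()"
```

```text
t 3.45 p [0.4812 0.2117 0.0875] hd 69.21 tilt [0.0015 0.0021] F [ 0.89  3.22 -2.26] T [ 0.595 -0.243 -0.001] w 12.82 q [-0.4   0.64 -0.09  1.95  0.1   0.55  0.66]
```

Request:
drive_tool(deltas="0 0 0 -3 0 0 0; 0 0 0 0 0 0 0")

```text
clock: 3.7
ee_pos: [0.4812, 0.2117, 0.0875]
tcp_rot: [[0.002, -0.953, 0.304], [0.002, 0.304, 0.953], [-1.0, -0.001, 0.002]]
wrist_force: [1.5, 3.6, -4.8]
width: 0.151
```

```bash
python3 -c "
from h import *
st()"
```

```text
t 3.7 p [0.4812 0.2117 0.0875] hd 72.3 tilt [0.0017 0.0016] F [ 1.51  3.56 -4.83] T [ 0.802 -0.47   0.039] w 12.88 q [-0.39  0.64 -0.1   1.95  0.11  0.56  0.69]
```

Request:
drive_tool(deltas="0 0 0 -3 0 0 0; 0 0 0 0 0 0 0")

```text
clock: 3.95
ee_pos: [0.4812, 0.2117, 0.0875]
tcp_rot: [[0.002, -0.968, 0.252], [0.002, 0.252, 0.968], [-1.0, -0.001, 0.002]]
wrist_force: [2.9, 4.5, -5.8]
width: 0.153
```

```bash
python3 -c "
from h import *
st()"
```

```text
t 3.95 p [0.4812 0.2117 0.0875] hd 75.4 tilt [0.0017 0.0016] F [ 2.91  4.5  -5.75] T [ 1.013 -0.51   0.062] w 13.07 q [-0.38  0.64 -0.12  1.95  0.13  0.56  0.73]
```

Request:
drive_tool(deltas="0 0 0 -3 0 0 0; 0 0 0 0 0 0 0")

```text
clock: 4.2
ee_pos: [0.4812, 0.2117, 0.0875]
tcp_rot: [[0.001, -0.978, 0.21], [0.003, 0.21, 0.978], [-1.0, -0.0, 0.003]]
wrist_force: [1.6, 5.8, -5.1]
width: 0.15
```

```bash
python3 -c "
from h import *
st()"
```

```text
t 4.2 p [0.4812 0.2117 0.0875] hd 77.9 tilt [0.0008 0.003 ] F [ 1.56  5.77 -5.11] T [ 1.215 -0.489 -1.219] w 12.85 q [-0.37  0.64 -0.13  1.94  0.14  0.56  0.76]
```

Request:
drive_tool(deltas="0 0 0 -3 0 0 0; 0 0 0 0 0 0 0")

```text
clock: 4.45
ee_pos: [0.4818, 0.2115, 0.0876]
tcp_rot: [[0.002, -0.987, 0.159], [0.003, 0.159, 0.987], [-1.0, -0.001, 0.003]]
wrist_force: [4.0, 6.0, -4.6]
width: 0.149
```

Run:
```python
from h import *
st()
for n in("side","top"): cv2.imwrite(f"pics/{n}2.png",bot.read_camera(n)[:,:,::-1])
a=cv2.imread("pics/side2.png")[300:480,180:400];b=cv2.imread("pics/top2.png")[170:350,60:280]
cv2.imwrite("pics/h2.png",cv2.resize(np.hstack([a,b]),None,fx=1.8,fy=1.8))
```

```text
t 4.45 p [0.4818 0.2115 0.0876] hd 80.85 tilt [0.0019 0.0032] F [ 3.98  5.96 -4.64] T [ 0.979 -0.708 -1.38 ] w 12.75 q [-0.36  0.65 -0.14  1.94  0.16  0.56  0.8 ]
```

View pics/h2.png

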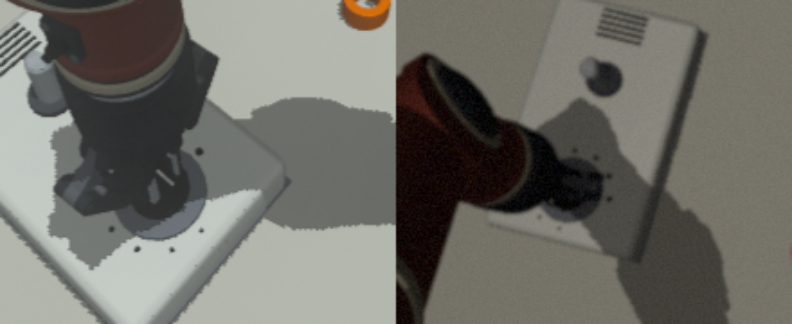

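Request:
drive_tool(deltas="0 0 0 0 0 0 45; 0 0 0 0 0 0 45; 0 0 0 0 0 0 45; 0 0 0 0 0 0 45; -25 0 0 0 0 0 45; -25 0 0 0 0 0 45; -25 0 0 0 0 0 45; 0 0 0 0 0 0 45")

```text
clock: 5.55
ee_pos: [0.4816, 0.2112, 0.1641]
tcp_rot: [[0.004, -0.988, 0.152], [0.002, 0.152, 0.988], [-1.0, -0.004, 0.002]]
wrist_force: [-0.6, 0.4, 0.9]
width: 0.525
```

Run:
```python
from h import *
st();plan([.5965,.1830,.165],90,3,45)
```

```text
t 5.55 p [0.4816 0.2112 0.1641] hd 81.28 tilt [0.0038 0.0016] F [-0.63  0.42  0.91] T [ 0.002  0.036 -0.004] w 44.86 q [-0.34  0.53 -0.18  1.88  0.13  0.74  0.83]
-0.2 -39.3 -3.5 -2.9 0 0.1 45; -0.2 -39 -5.4 -2.9 0 0.1 45; -0.3 -38.7 -7.5 -2.9 0 0.1 45
ends [0.5965 0.183  0.165 ] stepmm 39.42947113349752
```

Request:
drive_tool(deltas="-0.2 -39.3 -3.5 -2.9 0 0.1 45; -0.2 -39 -5.4 -2.9 0 0.1 45; -0.3 -38.7 -7.5 -2.9 0 0.1 45; 0 0 0 0 0 0 45; 0 0 0 0 0 0 45")

```text
clock: 6.18
ee_pos: [0.5939, 0.1827, 0.1616]
tcp_rot: [[-0.009, -1.0, 0.0], [-0.0, 0.0, 1.0], [-1.0, 0.009, -0.0]]
wrist_force: [-0.7, 0.5, 0.1]
width: 0.523
```

Run:
```python
from h import *
st();plan([.5965,.1830,.088],90,4,45)
for n in("side","top"): cv2.imwrite(f"pics/{n}3.png",bot.read_camera(n)[:,:,::-1])
a=cv2.imread("pics/side3.png")[300:480,130:350];b=cv2.imread("pics/top3.png")[150:330,60:280]
cv2.imwrite("pics/h3.png",cv2.resize(np.hstack([a,b]),None,fx=1.8,fy=1.8))
```

```text
t 6.17 p [0.5939 0.1827 0.1616] hd 89.99 tilt [-0.0087 -0.    ] F [-0.71  0.46  0.09] T [-0.007  0.019  0.03 ] w 44.65 q [-0.2   0.67 -0.22  1.6   0.17  0.9   1.09]
18.4 -0.8 0.1 -0 -0 -0.1 45; 18.4 -0.8 0.1 -0 -0 -0.1 45; 18.4 -0.8 0 -0 -0 -0.1 45; 18.3 -0.7 0.1 -0 -0 -0.1 45
ends [0.5965 0.183  0.088 ] stepmm 18.399838140959762
```

View pics/h3.png

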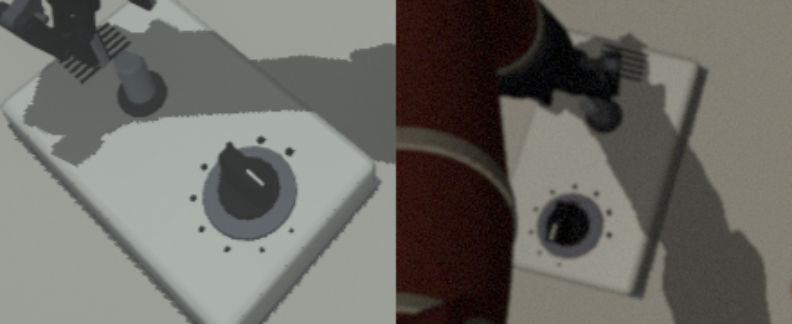

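Request:
drive_tool(deltas="18.4 -0.7 0 0 0 -0.1 45; 18.4 -0.7 0 0 0 -0.1 45; 18.4 -0.7 0 0 0 -0.1 45; 18.4 -0.7 0 0 0 -0.1 45; 0 0 0 0 0 0 45; 0 0 0 0 0 0 45")

```text
clock: 7.02
ee_pos: [0.5979, 0.1833, 0.0901]
tcp_rot: [[0.003, -1.0, -0.001], [0.001, -0.001, 1.0], [-1.0, -0.003, 0.001]]
wrist_force: [-0.4, -0.4, -0.8]
width: 0.525
```

Run:
```python
from h import *
st();
for n in("side",): cv2.imwrite(f"pics/{n}4.png",bot.read_camera(n)[:,:,::-1])
crop("pics/side4.png","pics/h4.png",150,300,150,130,5)
```

```text
t 7.03 p [0.5979 0.1833 0.0901] hd 90.03 tilt [0.0025 0.0009] F [-0.37 -0.42 -0.79] T [ 0.009 -0.05   0.02 ] w 44.83 q [-0.22  0.76 -0.2   1.65  0.2   0.75  1.07]
```

View pics/h4.png

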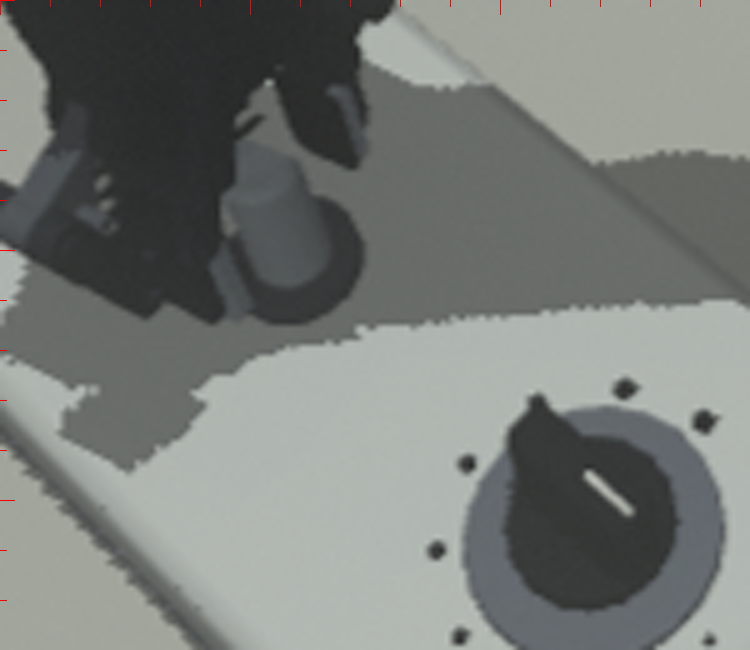

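Request:
drive_tool(deltas="0 0 0 0 0 0 0; 0 0 0 0 0 0 0; 0 0 0 0 0 0 0; 0 0 0 0 0 0 0")

```text
clock: 7.58
ee_pos: [0.5985, 0.1849, 0.0905]
tcp_rot: [[0.004, -1.0, -0.001], [0.004, -0.001, 1.0], [-1.0, -0.004, 0.004]]
wrist_force: [-0.7, 5.7, 5.1]
width: 0.194
```

Run:
```python
from h import *
st()
m=[ray("side",150+x/5,300+y/5,.099)[:2] for x,y in((585,473),(632,514))];d=m[1]-m[0];print(m,np.rad2deg(np.arctan2(d[1],d[0])))
```

```text
t 7.58 p [0.5985 0.1849 0.0905] hd 90.05 tilt [0.0038 0.0038] F [-0.67  5.74  5.06] T [ 0.81  0.28 -0.01] w 16.58 q [-0.22  0.76 -0.2   1.65  0.2   0.75  1.07]
[array([0.47794902, 0.21217606]), array([0.46234366, 0.21583142])] 166.81683667116758
```

Request:
drive_tool(deltas="0 0 0 10 0 0 0; 0 0 0 10 0 0 0; 0 0 0 10 0 0 0; 0 0 0 10 0 0 0; 0 0 0 10 0 0 0; 0 0 0 10 0 0 0; 0 0 0 10 0 0 0; 0 0 0 0 0 0 0")

```text
clock: 8.57
ee_pos: [0.5994, 0.1828, 0.0905]
tcp_rot: [[0.005, -0.341, 0.94], [0.0, 0.94, 0.341], [-1.0, -0.001, 0.005]]
wrist_force: [1.8, 2.5, 5.6]
width: 0.196
```

```bash
python3 -c "
from h import *
st()"
```

```text
t 8.57 p [0.5994 0.1828 0.0905] hd 19.92 tilt [0.0049 0.0005] F [1.82 2.54 5.55] T [ 0.362  0.032 -0.01 ] w 16.7 q [-0.42  0.75  0.15  1.66 -0.15  0.73  0.15]
```

Request:
drive_tool(deltas="0 0 0 10 0 0 0; 0 0 0 10 0 0 0; 0 0 0 10 0 0 0; 0 0 0 3.5 0 0 0; 0 0 0 0 0 0 0; 0 0 0 0 0 0 0")

```text
clock: 9.32
ee_pos: [0.5988, 0.1817, 0.0905]
tcp_rot: [[0.003, 0.235, 0.972], [-0.0, 0.972, -0.235], [-1.0, 0.0, 0.003]]
wrist_force: [0.2, 1.0, 6.6]
width: 0.198
```

```bash
python3 -c "
from h import *
st()"
```

```text
t 9.32 p [0.5988 0.1817 0.0905] hd -13.56 tilt [ 0.0031 -0.0002] F [0.21 0.97 6.59] T [ 0.19   0.238 -0.012] w 16.93 q [-0.51  0.77  0.31  1.66 -0.31  0.76 -0.29]
```

Request:
drive_tool(deltas="0 0 0 0 0 0 30; 0 0 0 0 0 0 30; 0 0 0 0 0 0 30")

```text
clock: 9.7
ee_pos: [0.5977, 0.1819, 0.0888]
tcp_rot: [[0.001, 0.234, 0.972], [-0.001, 0.972, -0.234], [-1.0, -0.0, 0.001]]
wrist_force: [0.1, -0.0, 0.6]
width: 0.349
```

Run:
```python
from h import *
st()
cv2.imwrite(f"pics/side5.png",bot.read_camera("side")[:,:,::-1])
cv2.imwrite(f"pics/top5.png",bot.read_camera("top")[:,:,::-1])
crop("pics/side5.png","pics/h5.png",160,290,100,90,7)
crop("pics/top5.png","pics/t5.png",100,155,140,120,4)
```

```text
t 9.7 p [0.5977 0.1819 0.0888] hd -13.55 tilt [ 0.0007 -0.0006] F [ 0.09 -0.    0.61] T [ 0.002 -0.014  0.02 ] w 29.84 q [-0.51  0.77  0.31  1.67 -0.32  0.75 -0.29]
```

View pics/h5.png

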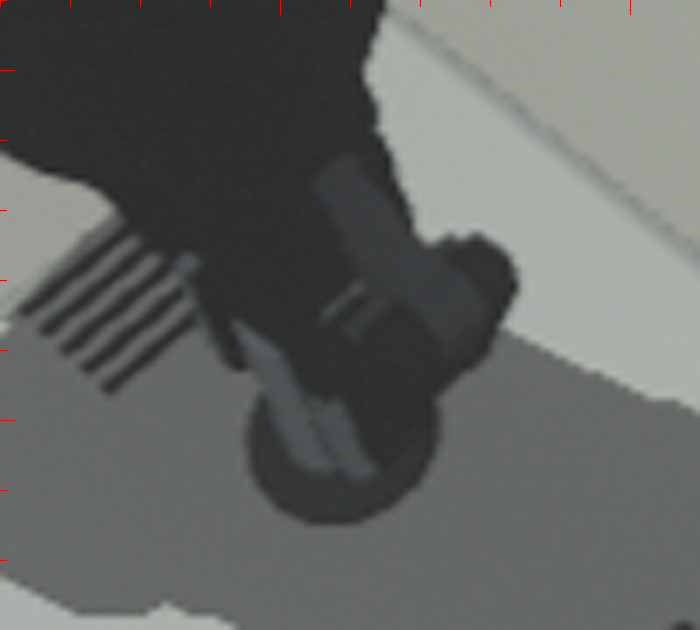

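View pics/t5.png

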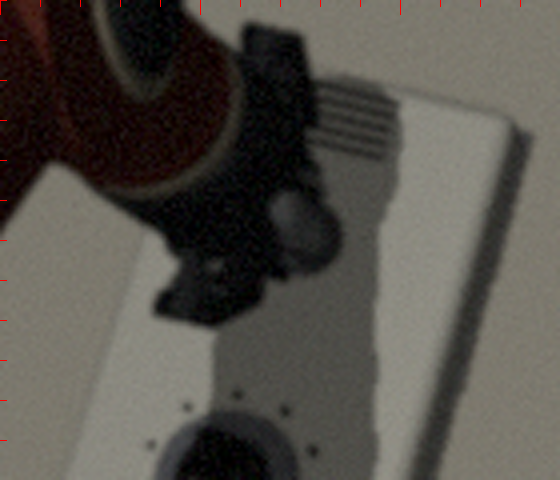

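Free of the shaft with the arm relaxed, so I'll shift 2 mm to centre on the flat and far side, then pinch again to square it.

Request:
drive_tool(deltas="0 0 2 0 0 0 30; 0 0 0 0 0 0 0; 0 0 0 0 0 0 0; 0 0 0 0 0 0 0; 0 0 0 0 0 0 0")

```text
clock: 10.42
ee_pos: [0.599, 0.1823, 0.0894]
tcp_rot: [[-0.0, 0.234, 0.972], [0.001, 0.972, -0.234], [-1.0, 0.001, -0.0]]
wrist_force: [-4.4, 1.5, 5.5]
width: 0.196
```

```bash
python3 -c "
from h import *
st()"
```

```text
t 10.43 p [0.599  0.1823 0.0894] hd -13.51 tilt [-0.0003  0.0006] F [-4.4   1.49  5.49] T [0.053 0.996 0.016] w 16.74 q [-0.51  0.77  0.31  1.66 -0.32  0.76 -0.29]
```

Request:
drive_tool(deltas="0 0 -1 0 0 0 45; 0 0 -1 0 0 0 45; 0 0 0 0 0 0 45; 0 0 0 0 0 0 45; -30 0 0 0 0 0 60; -40 0 0 0 0 0 60")

```text
clock: 11.18
ee_pos: [0.5973, 0.1823, 0.1589]
tcp_rot: [[-0.001, 0.234, 0.972], [-0.001, 0.972, -0.234], [-1.0, -0.001, -0.001]]
wrist_force: [0.9, 0.3, 0.5]
width: 0.706
```

Run:
```python
from h import *
st();plan([.4555,-.1440,.13],78,10,65)
```

```text
t 11.18 p [0.5973 0.1823 0.1589] hd -13.53 tilt [-0.0007 -0.0007] F [0.87 0.31 0.53] T [ 0.03  -0.029  0.011] w 60.26 q [-0.54  0.69  0.35  1.61 -0.28  0.9  -0.32]
2.9 -35 -6.1 -9.2 -0 0 65; 2.9 -33.6 -11.7 -9.2 -0 0 65; 2.9 -31.3 -16.9 -9.2 -0 0 65; 2.9 -28.2 -21.7 -9.2 -0 0 65; 2.9 -24.4 -25.9 -9.2 -0 0 65; 2.9 -19.9 -29.5 -9.2 -0 0 65; 3 -15 -32.3 -9.2 -0 0 65; 2.9 -9.6 -34.3 -9.2 -0 0 65; 3 -4 -35.3 -9.2 -0 0 65; 2.9 1.7 -35.5 -9.2 -0 0 65
ends [ 0.4555 -0.144   0.13  ] stepmm 35.6957492197125
```

Request:
drive_tool(deltas="2.9 -35 -6.1 -9.2 0 0 65; 2.9 -33.6 -11.7 -9.2 0 0 65; 2.9 -31.3 -16.9 -9.2 0 0 65; 2.9 -28.2 -21.7 -9.2 0 0 65; 2.9 -24.4 -25.9 -9.2 0 0 65; 2.9 -19.9 -29.5 -9.2 0 0 65; 3 -15 -32.3 -9.2 0 0 65; 2.9 -9.6 -34.3 -9.2 0 0 65")

```text
clock: 12.18
ee_pos: [0.4844, -0.0799, 0.1358]
tcp_rot: [[0.003, -0.869, 0.495], [-0.0, 0.495, 0.869], [-1.0, -0.003, 0.001]]
wrist_force: [1.4, -0.6, -0.3]
width: 0.762
```

Request:
drive_tool(deltas="3 -4 -35.3 -9.2 0 0 65; 2.9 1.7 -35.5 -9.2 0 0 65; 0 0 0 0 0 0 65; 0 0 0 0 0 0 65")

```text
clock: 12.68
ee_pos: [0.4568, -0.1434, 0.1299]
tcp_rot: [[0.003, -0.98, 0.201], [0.001, 0.201, 0.98], [-1.0, -0.003, 0.001]]
wrist_force: [0.2, 0.7, -1.0]
width: 0.763
```

Run:
```python
from h import *
st()
for n in("side","top"): cv2.imwrite(f"pics/{n}6.png",bot.read_camera(n)[:,:,::-1])
a=cv2.imread("pics/side6.png");a=cv2.convertScaleAbs(a,alpha=1.5)
b=cv2.convertScaleAbs(cv2.imread("pics/top6.png"),alpha=1.7)
crop(a,"pics/h6.png",185,315,50,55,10);crop(b,"pics/t6.png",150,190,45,40,10)
a=cv2.imread("pics/h6.png");b=cv2.imread("pics/t6.png")
b=cv2.copyMakeBorder(b,0,a.shape[0]-b.shape[0],0,0,cv2.BORDER_CONSTANT);c=np.hstack([a,b]);cv2.imwrite("pics/k6.png",cv2.resize(c,None,fx=.8,fy=.8))
a=cv2.imread("pics/side6.png")[180:330,300:500];b=cv2.imread("pics/top6.png")[210:360,250:450]
cv2.imwrite("pics/m6.png",cv2.resize(np.hstack([a,b]),None,fx=2,fy=2))
```

```text
t 12.68 p [ 0.4568 -0.1434  0.1299] hd 78.4 tilt [0.0028 0.0007] F [ 0.24  0.69 -1.02] T [ 0.027 -0.001  0.035] w 65.16 q [ 0.37  0.52 -0.16  2.04  0.14  0.59  1.49]
```

View pics/k6.png

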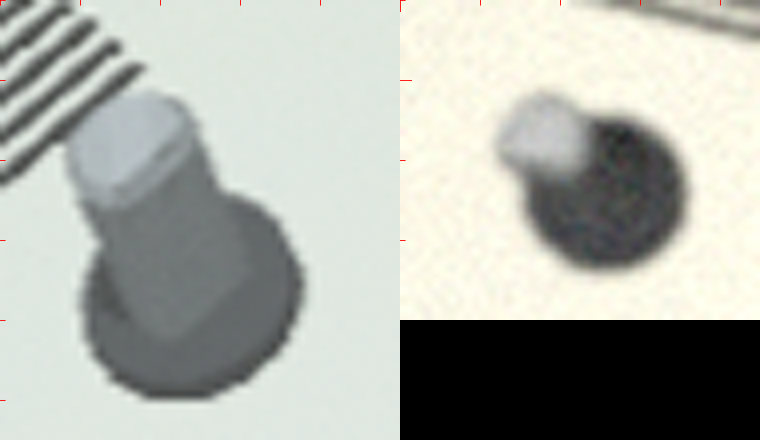

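View pics/m6.png

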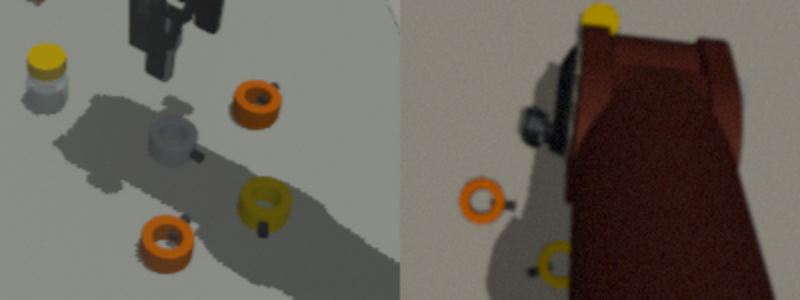

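Run:
```python
from h import *
def hd(P,z):
    a=[ray("side",185+x/8,315+y/8,z)[:2] for x,y in P];d=a[1]-a[0];return np.linalg.norm(d),np.rad2deg(np.arctan2(d[1],d[0]))
print("base",hd([(175,340),(252,268)],.063),"lower chamfer",hd([(115,208),(198,140)],.109),"top",hd([(105,198),(182,128)],.111))
# mixer long edges, slopes via white threshold in side6/top0
im=cv2.imread("pics/top0.png");
for n,e in(("side0",((282,35),(652,330))),("side0",((35,238),(380,590)))):
    a=[ray("side",120+x/3,280+y/3,.055)[:2] for x,y in e];d=a[1]-a[0];print(n,np.rad2deg(np.arctan2(d[1],d[0])),np.linalg.norm(d))
plan([.4555,-.1438,.020],78,5,65)
```

```text
base (np.float64(0.017768927985790783), np.float64(-102.19903740336461)) lower chamfer (np.float64(0.017098016357136033), np.float64(-105.48379120093904)) top (np.float64(0.01667468260339722), np.float64(-101.73567135367858))
side0 166.54661759288442 0.2510016659474898
side0 166.64195200720582 0.23561536332872357
22 0.3 -0.4 0.1 0 0 65; 22 0.3 -0.3 0.1 0 0 65; 22 0.3 -0.4 0.1 0 0 65; 22 0.3 -0.3 0.1 0 0 65; 21.9 0.4 -0.4 0.1 0 0 65
ends [ 0.4555 -0.1438  0.02  ] stepmm 21.990383110811223
```

Request:
drive_tool(deltas="23 0.3 -0.4 0 0 0 65; 23 0.3 -0.3 0 0 0 65; 23 0.3 -0.4 0 0 0 65; 23 0.3 -0.3 0 0 0 65; 22 0.4 -0.4 0 0 0 65; 0 0 0 0 0 0 65; 0 0 0 0 0 0 65")

```text
clock: 13.65
ee_pos: [0.4554, -0.1445, 0.0163]
tcp_rot: [[0.003, -0.98, 0.198], [0.0, 0.198, 0.98], [-1.0, -0.003, 0.001]]
wrist_force: [0.4, 0.2, 0.5]
width: 0.762
```

Run:
```python
from h import *
st()
for n in("side","top"): cv2.imwrite(f"pics/{n}7.png",bot.read_camera(n)[:,:,::-1])
a=cv2.imread("pics/side7.png")[180:330,300:500];b=cv2.imread("pics/top7.png")[210:360,250:450]
cv2.imwrite("pics/m7.png",cv2.resize(np.hstack([a,b]),None,fx=2,fy=2))
```

```text
t 13.65 p [ 0.4554 -0.1445  0.0163] hd 78.55 tilt [0.0029 0.0003] F [0.42 0.25 0.46] T [-0.032 -0.031  0.029] w 65.03 q [ 0.32  0.73 -0.09  2.11  0.19  0.3   1.44]
```

View pics/m7.png

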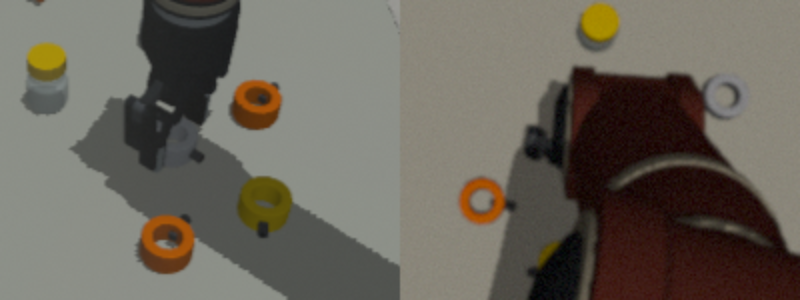

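Request:
drive_tool(deltas="0 0 0 0 0 0 30; 0 0 0 0 0 0 30; 0 0 0 0 0 0 20; 0 0 0 0 0 0 20; 0 0 0 0 0 0 20; 0 0 0 0 0 0 20")

```text
clock: 14.5
ee_pos: [0.4551, -0.1452, 0.017]
tcp_rot: [[0.003, -0.98, 0.199], [-0.0, 0.199, 0.98], [-1.0, -0.003, 0.001]]
wrist_force: [-0.8, 1.6, 6.8]
width: 0.495
```

Run:
```python
from h import *
st()
```

```text
t 14.5 p [ 0.4551 -0.1452  0.017 ] hd 78.5 tilt [ 0.0035 -0.0001] F [-0.85  1.65  6.8 ] T [0.121 0.21  0.037] w 42.3 q [ 0.32  0.73 -0.09  2.11  0.2   0.3   1.44]
```

Request:
drive_tool(deltas="-10 0 0 0 0 0 20; -30 0 0 0 0 0 20; -45 0 0 0 0 0 20; -45 0 0 0 0 0 20; -20 0 0 0 0 0 20; 0 0 0 0 0 0 20")

```text
clock: 15.25
ee_pos: [0.455, -0.1456, 0.1675]
tcp_rot: [[0.006, -0.98, 0.2], [-0.001, 0.2, 0.98], [-1.0, -0.006, 0.0]]
wrist_force: [0.0, 0.1, -1.6]
width: 0.497
```

Run:
```python
from h import *
st()
for n in("side","top"): cv2.imwrite(f"pics/{n}8.png",bot.read_camera(n)[:,:,::-1])
crop("pics/side8.png","pics/m8.png",330,150,110,90,7)
plan([.5972,.1820,.165],76.5,8,20)
```

```text
t 15.25 p [ 0.455  -0.1456  0.1675] hd 78.45 tilt [ 0.0057 -0.001 ] F [ 0.01  0.15 -1.59] T [0.026 0.038 0.003] w 42.4 q [ 0.39  0.46 -0.18  2.    0.13  0.68  1.5 ]
0.1 -9.4 43.7 0.2 0 0 20; 0.1 -9.3 43.7 0.2 0 0 20; 0.1 -9.1 43.7 0.2 0 0 20; 0 -9 43.8 0.2 0 0 20; 0.1 -8.8 43.8 0.2 0 0 20; 0 -8.7 43.8 0.2 0 0 20; 0.1 -8.5 43.8 0.2 0 0 20; 0 -8.3 43.9 0.2 0 0 20
ends [0.5972 0.182  0.165 ] stepmm 44.67180524907113
```

View pics/m8.png

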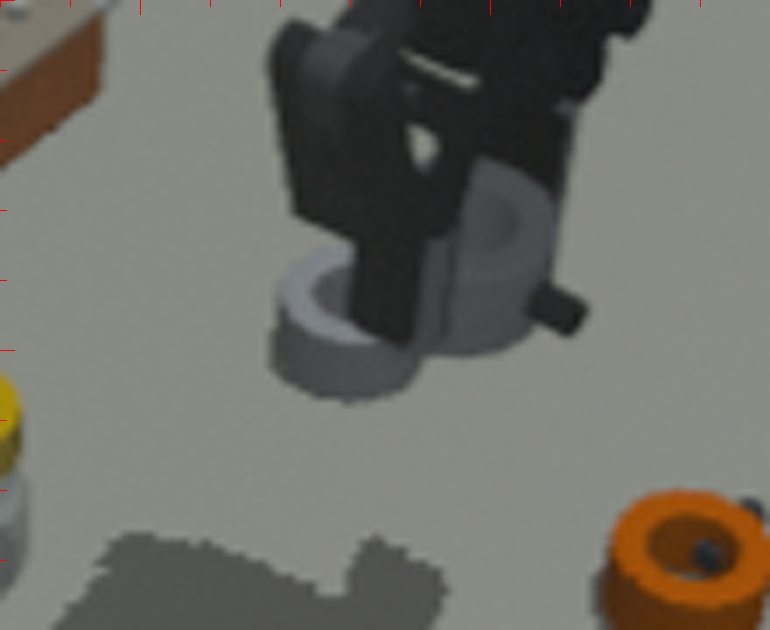

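Request:
drive_tool(deltas="0 -9.4 43.7 0.2 0 0 20; 0 -9.3 43.7 0.2 0 0 20; 0 -9.1 43.7 0.2 0 0 20; 0 -9 43.8 0.2 0 0 20; 0 -8.8 43.8 0.2 0 0 20; 0 -8.7 43.8 0.2 0 0 20; 0 -8.5 43.8 0.2 0 0 20; 0 -8.3 43.9 0.2 0 0 20")

```text
clock: 16.35
ee_pos: [0.5973, 0.1829, 0.1637]
tcp_rot: [[-0.002, -0.974, 0.227], [-0.001, 0.227, 0.974], [-1.0, 0.002, -0.002]]
wrist_force: [-0.1, 0.1, -0.8]
width: 0.494
```

Request:
drive_tool(deltas="3 0 0 0 0 0 20; 3 0 0 0 0 0 20; 3 0 0 0 0 0 20; 3 0 0 0 0 0 20; 0 0 0 0 0 0 20; 0 0 0 0 0 0 20")

```text
clock: 17.1
ee_pos: [0.5981, 0.1818, 0.1543]
tcp_rot: [[0.002, -0.974, 0.227], [0.0, 0.227, 0.974], [-1.0, -0.002, 0.001]]
wrist_force: [-0.3, 1.2, -1.8]
width: 0.496
```

Run:
```python
from h import *
st()
for n in("side","top"): cv2.imwrite(f"pics/{n}9.png",bot.read_camera(n)[:,:,::-1])
crop(cv2.convertScaleAbs(cv2.imread("pics/side9.png"),alpha=1.5),"pics/m9.png",150,270,100,90,7)
crop(cv2.convertScaleAbs(cv2.imread("pics/top9.png"),alpha=1.7),"pics/n9.png",110,160,110,90,6)
```

```text
t 17.1 p [0.5981 0.1818 0.1543] hd 76.85 tilt [0.0021 0.0005] F [-0.35  1.23 -1.85] T [-0.039 -0.049  0.006] w 42.35 q [-0.24  0.67 -0.15  1.61  0.12  0.87  0.91]
```

View pics/m9.png

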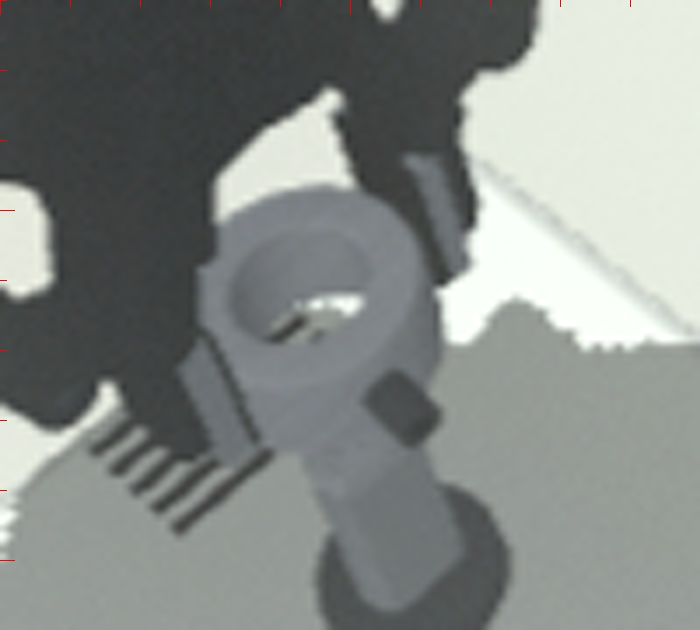

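View pics/n9.png

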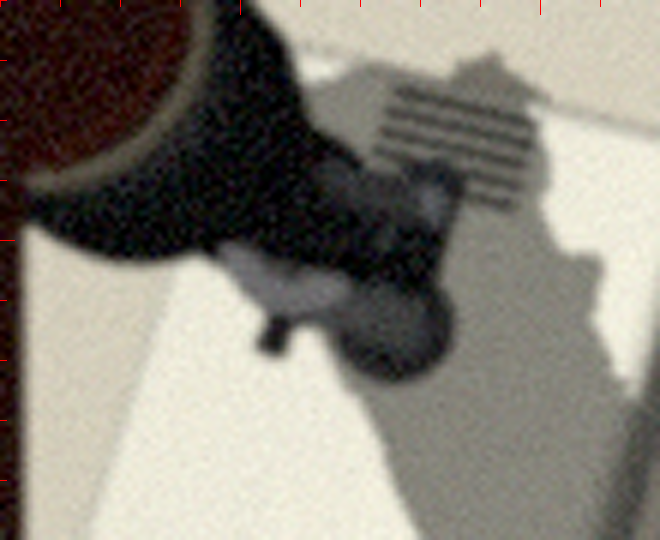

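```bash
cat > ov.py <<'E'
from h import *
def ov(src,out,x0,y0,w,h,s,C,ztop,S,hd=166.5,sc=None,al=1.5):
  im=cv2.convertScaleAbs(cv2.resize(cv2.imread(src)[y0:y0+h,x0:x0+w],None,fx=s,fy=s,interpolation=cv2.INTER_CUBIC),alpha=al)
  n="side"
  def pl(c,r,z,col,flat=None):
    pts=[]
    for t in np.arange(0,360,2):
      rr=r;dt=(t-hd+180)%360-180
      if flat and abs(dt)<np.rad2deg(np.arccos(flat/r)): rr=flat/np.cos(np.deg2rad(dt))
      T=np.deg2rad(t);pts.append((proj(n,[c[0]+rr*np.cos(T),c[1]+rr*np.sin(T),z])-[x0-.5,y0-.5])*s)
    cv2.polylines(im,[np.int32(pts)],True,col,1)
  if C is not None:
    pl(C,.022,ztop,(0,0,255));pl(C,.0122,ztop,(0,0,255));pl(C,.022,ztop-.024,(0,0,255))
    a=np.deg2rad(sc);e=[(proj(n,[C[0]+r*np.cos(a),C[1]+r*np.sin(a),ztop-.012])-[x0-.5,y0-.5])*s for r in(.022,.0325)]
    cv2.line(im,tuple(map(int,e[0])),tuple(map(int,e[1])),(0,255,255),1)
  pl(S,.011,.063,(0,200,0),.007);pl(S,.019,.063,(255,0,0));pl(S,.011,.109,(0,200,0),.007)
  cv2.imwrite(out,im)
E
python3 - <<'E'
from ov import *
ov("pics/side9.png","pics/o9.png",150,270,100,90,8,(.5981,.1818),.161,(.5970,.1825),sc=166.2)
ov("pics/side6.png","pics/o6.png",180,310,60,60,10,None,0,(.5970,.1825))
E
```

```text
(no output)
```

View pics/o9.png

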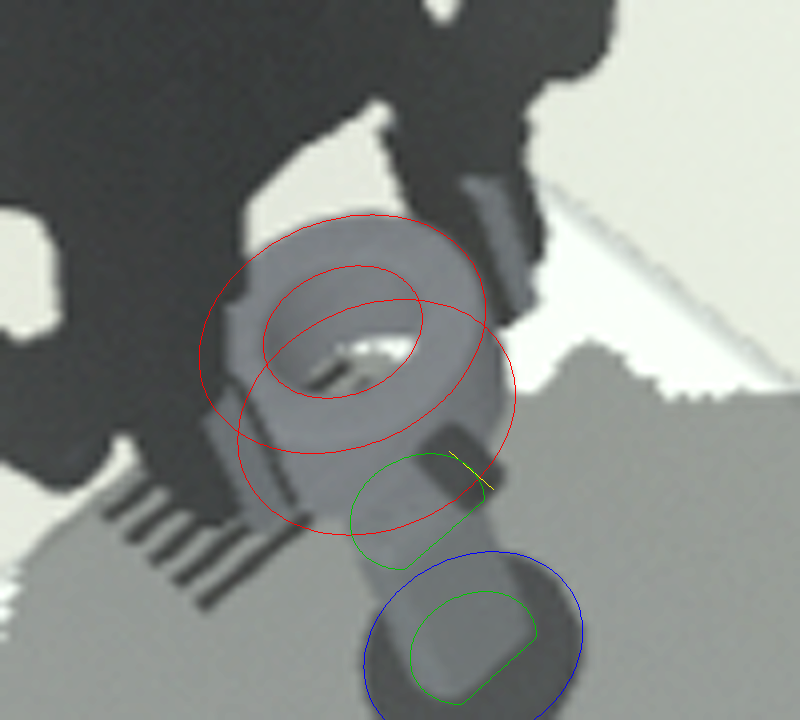

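View pics/o6.png

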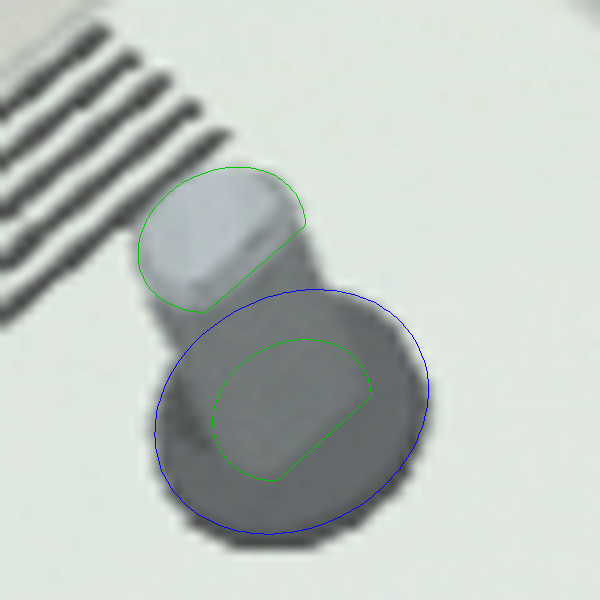

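Request:
drive_tool(deltas="0 0.9 0.8 0 0 0 20; 10 0 0 0 0 0 20; 10 0 0 0 0 0 20; 4 0 0 0 0 0 20; 0 0 0 0 0 0 20; 0 0 0 0 0 0 20")

```text
clock: 17.95
ee_pos: [0.5975, 0.1831, 0.1302]
tcp_rot: [[0.002, -0.974, 0.227], [0.001, 0.227, 0.974], [-1.0, -0.002, 0.001]]
wrist_force: [-0.4, -0.2, -1.0]
width: 0.498
```

Run:
```python
from ov import *
st();s=bot.observe()
cv2.imwrite("pics/side10.png",bot.read_camera("side")[:,:,::-1])
p=s["ee_pos"]
ov("pics/side10.png","pics/o10.png",160,290,90,80,9,p[:2],p[2]+.0075,(.5975,.1822),sc=166.2)
```

```text
t 17.95 p [0.5975 0.1831 0.1302] hd 76.87 tilt [0.0022 0.0005] F [-0.42 -0.21 -1.04] T [ 0.012  0.009 -0.019] w 42.52 q [-0.25  0.7  -0.14  1.63  0.12  0.82  0.9 ]
```

View pics/o10.png

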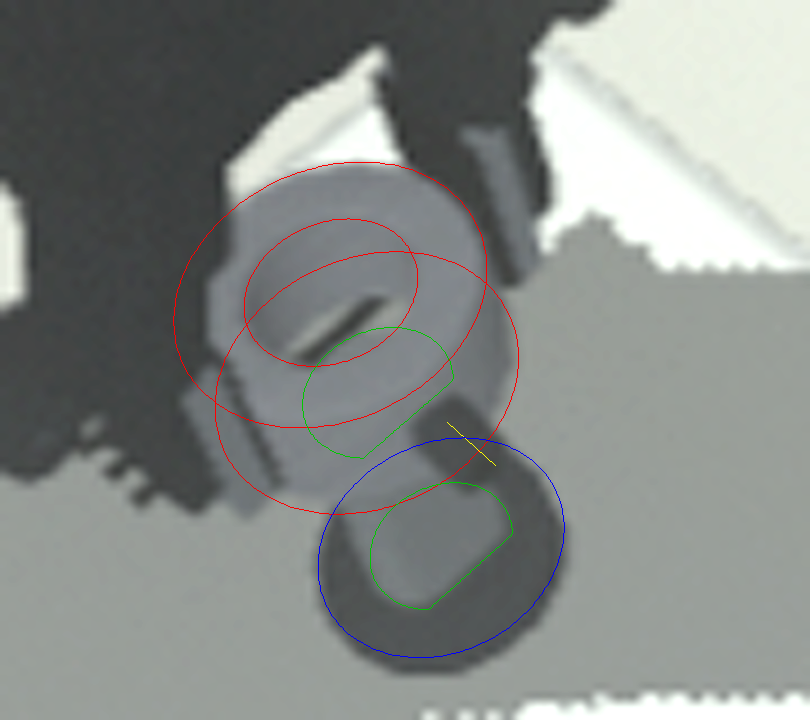

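Request:
drive_tool(deltas="2 0 0 0 0 0 20; 2 0 0 0 0 0 20; 2 0 0 0 0 0 20; 2 0 0 0 0 0 20; 0 0 0 0 0 0 20")

```text
clock: 18.62
ee_pos: [0.5971, 0.1829, 0.1218]
tcp_rot: [[0.001, -0.974, 0.227], [0.0, 0.227, 0.974], [-1.0, -0.001, 0.0]]
wrist_force: [0.6, -0.5, -1.0]
width: 0.494
```

Run:
```python
from h import *
st()
```

```text
t 18.62 p [0.5971 0.1829 0.1218] hd 76.88 tilt [0.0012 0.0002] F [ 0.64 -0.47 -0.97] T [-0.016 -0.001  0.026] w 42.17 q [-0.25  0.71 -0.14  1.63  0.13  0.8   0.9 ]
```

Request:
drive_tool(deltas="2 0 0 0 0 0 20; 2 0 0 0 0 0 20; 2 0 0 0 0 0 20; 2 0 0 0 0 0 20; 0 0 0 0 0 0 20")

```text
clock: 19.25
ee_pos: [0.5972, 0.1829, 0.1138]
tcp_rot: [[0.001, -0.974, 0.227], [0.0, 0.227, 0.974], [-1.0, -0.001, 0.0]]
wrist_force: [0.1, 0.2, -1.6]
width: 0.495
```

Run:
```python
from h import *
st()
```

```text
t 19.25 p [0.5972 0.1829 0.1138] hd 76.87 tilt [0.0013 0.0002] F [ 0.09  0.19 -1.65] T [ 0.047 -0.013  0.009] w 42.24 q [-0.25  0.72 -0.14  1.64  0.13  0.79  0.9 ]
```

Request:
drive_tool(deltas="3 0 0 0 0 0 20; 3 0 0 0 0 0 20; 3 0 0 0 0 0 20; 3 0 0 0 0 0 20; 0 0 0 0 0 0 20")

```text
clock: 19.88
ee_pos: [0.5971, 0.1829, 0.1017]
tcp_rot: [[0.001, -0.974, 0.227], [0.0, 0.227, 0.974], [-1.0, -0.001, 0.0]]
wrist_force: [-0.1, 0.0, -0.7]
width: 0.491
```

Run:
```python
from h import *
st()
```

```text
t 19.88 p [0.5971 0.1829 0.1017] hd 76.88 tilt [0.0011 0.0001] F [-0.05  0.04 -0.65] T [0.025 0.027 0.016] w 41.97 q [-0.25  0.74 -0.14  1.65  0.13  0.76  0.89]
```

Request:
drive_tool(deltas="3 0 0 0 0 0 20; 3 0 0 0 0 0 20; 3 0 0 0 0 0 20; 2.5 0 0 0 0 0 20; 0 0 0 0 0 0 20; 0 0 0 0 0 0 20")

```text
clock: 20.62
ee_pos: [0.5974, 0.183, 0.0906]
tcp_rot: [[0.002, -0.974, 0.227], [0.0, 0.227, 0.974], [-1.0, -0.002, 0.001]]
wrist_force: [0.4, 0.2, -0.9]
width: 0.491
```

Run:
```python
from ov import *
st();s=bot.observe()
cv2.imwrite("pics/side11.png",bot.read_camera("side")[:,:,::-1])
p=s["ee_pos"]
ov("pics/side11.png","pics/o11.png",160,290,90,80,9,p[:2],p[2]+.007,(.5972,.1825),sc=166.2)
cv2.imwrite("pics/p11.png",cv2.resize(cv2.imread("pics/side11.png")[290:370,160:250],None,fx=7,fy=7,interpolation=cv2.INTER_CUBIC))
cv2.imwrite("pics/top11.png",bot.read_camera("top")[:,:,::-1])
```

```text
t 20.62 p [0.5974 0.183  0.0906] hd 76.88 tilt [0.0018 0.0004] F [ 0.42  0.22 -0.86] T [ 0.016  0.006 -0.032] w 41.92 q [-0.25  0.75 -0.13  1.66  0.13  0.74  0.89]
```

View pics/o11.png

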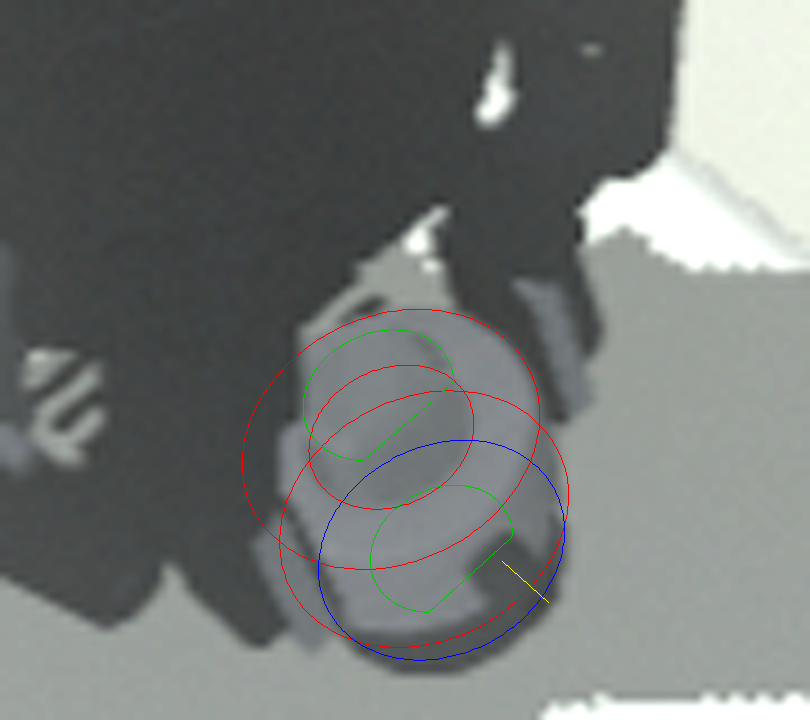

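View pics/p11.png

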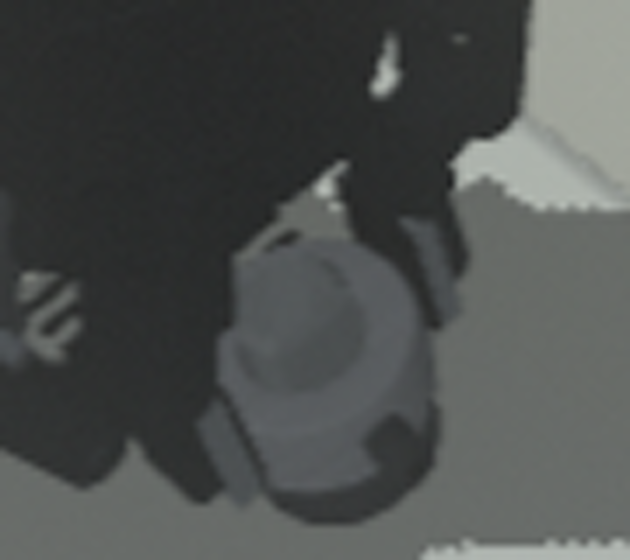

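View pics/side11.png

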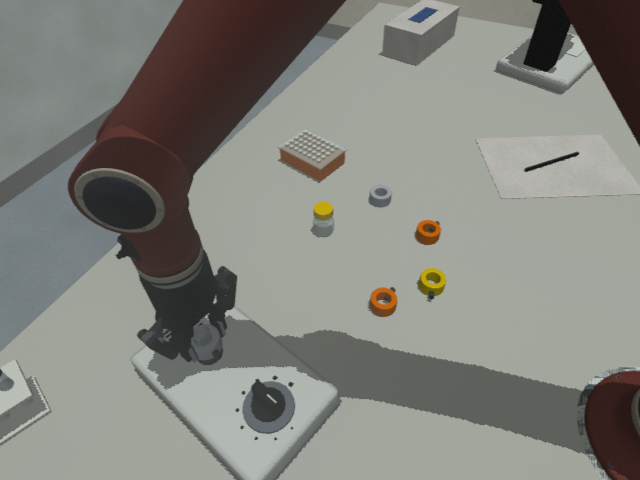

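Run:
```python
from ov import *
ov("pics/side0.png","pics/o0.png",345,215,70,60,11,(.4548,-.1435),.024,(.5972,.1825),sc=167.8)
```

```text
(no output)
```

View pics/o0.png

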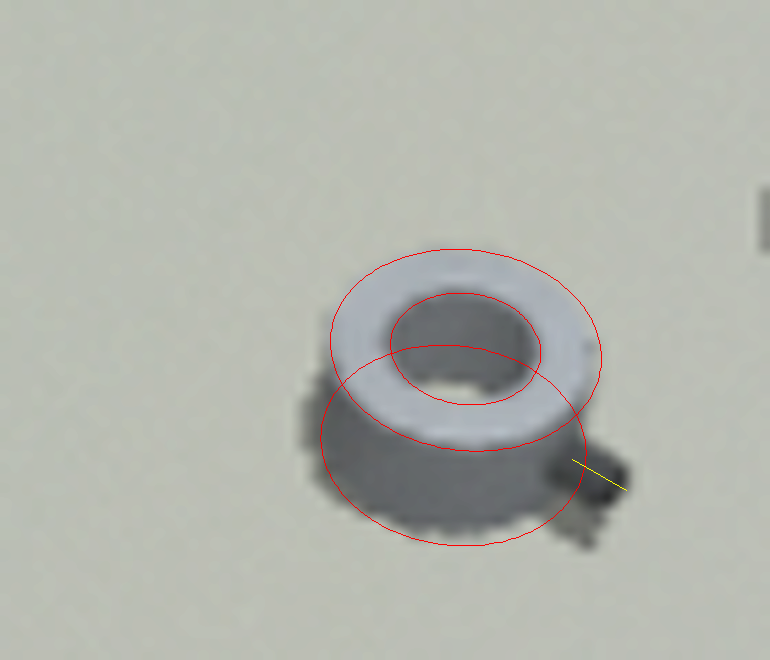

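Request:
drive_tool(deltas="0.8 0 0 0 0 0 20; 0 0 0 0 0 0 20; 0 0 0 0 0 0 20")

```text
clock: 21.1
ee_pos: [0.5974, 0.183, 0.0898]
tcp_rot: [[0.002, -0.974, 0.227], [0.0, 0.227, 0.974], [-1.0, -0.002, 0.001]]
wrist_force: [-0.5, -0.6, -1.0]
width: 0.495
```

Run:
```python
from h import *
st();bot.job_done()
```

```text
t 21.1 p [0.5974 0.183  0.0898] hd 76.87 tilt [0.0018 0.0004] F [-0.48 -0.59 -0.99] T [-0.003 -0.017 -0.009] w 42.28 q [-0.25  0.75 -0.13  1.66  0.13  0.74  0.89]
the job is handed in; nothing more can be done
```

The job is handed in at 21.1 s of the 67 s allowed. The collar is on the shaft, screw towards the knob, and still held in the fingers about 10 mm clear of the bearing ring.

- **Knob:** I turned it anticlockwise until the torque jumped at the stop (about -1.2 N m). Afterwards its mark pointed along 166.8°, and the mixer's -x is at about 166.5°.
- **Shaft:** I pinched it across the flat. The fingers read 16.6 to 16.9 mm; they read about 1 mm low on the 14 mm knob bar, so this fits the flat's 18 mm. I turned it about 103.5° clockwise and pinched it again to square it. In the image the flat then faced between 165° and 168°.
- **Collar:** It slid down with no contact force I could measure. In the last picture the shaft stands out through the bore. The screw points at about 166°.
- **Height:** The arm readings put the collar's underside about 9.8 mm above the ring. The picture overlay suggested it was 1 to 1.5 mm higher, so the two disagree slightly.
- **Bystanders:** I never touched the spacer, jar, rack or the orange and yellow look-alikes, and they look unmoved in the last side picture.

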